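# Turn the kitchen radio round the power tower and set its volume

## Task

The radio was left facing the sink. Push it a quarter turn round the corner of the power tower so that its speaker faces you and its left side lies flat on the tower's charging contacts, brass strips meeting, and click the volume wheel round until its orange rib stands at the white pointers. Leave the mug, timer, spice jar and salt mill alone, and do not tip the radio.

Things in the scene. Friction and masses are not known exactly. Their poses are not given: they have to be found in the camera images.
- tower: Pop-up power tower fixed in the worktop: a square aluminium column with a black cap, 70 x 70 mm, 88 mm high. Origin: centre of its foot, on the worktop; its x points away from the robot (turned up to 0.16 rad), y to the left. Its front (-x) and left (+y) faces carry sockets, its right (-y) face the charging contacts.
- tower_edge (a point): Foot of the tower's front right vertical edge, the corner round which the radio is swung: 35 mm to the front and 35 mm to the right of the tower's axis. At the start the radio stands up to 10 mm in front of the tower's front face; 20 to 45 mm of its width overlap that face, the rest stands out to the right of this edge. While swinging, the radio also slides along it (3 to 8 N push it).
- tower_contacts (a point): Middle of the charging contacts on the tower's right face: two level brass strips, 30 mm long, on a black plate; 35 mm to the right of the tower's axis, 36 mm up. Axes as the tower's.
- radio: Loose square radio, dark green, light top, 140 x 140 mm, 62 mm high, 0.45 to 0.7 kg, on rubber feet: too wide to grasp, slides if pushed low. Origin: centre of its underside, on the worktop. Own -x: front (speaker, display); +y: left side (brass strips); -y: plain right side; +x: back. Starts at yaw -1.57 from the tower's (front to the left, right side to the robot); ends at the tower's yaw.
- radio_contacts (a point): Middle of the radio's own contacts: two level brass strips 54 mm long in the middle of its left side, 70 mm from its centre, 36 mm up. When the radio is parked this point meets tower_contacts: gap under 4 mm, off by less than 12 mm along the tower's face.
- radio_front (a point): Middle of the radio's front (speaker) side, 70 mm from its centre, 36 mm up.
- volume_top (a point): Top of the knurled black volume wheel, 73 mm above the worktop, 18 mm to the front and 36 mm to the right of the radio's centre. The wheel, radius 27.5 mm, 16 mm wide, stands upright in a slot and rises 11 mm out of the radio's top; its axle runs along the radio's y. This point belongs to the case: it does not turn with the wheel.
- volume (a joint): Turn of the wheel, rad: 0 with the orange rib on top, between the white pointers; negative with it on the front side. Grows as the top is rolled to the radio's back, 1 rad for 27.5 mm. A rib is a click, 0.262 rad; it rests in clicks, and starts 2 or 3 clicks short (-0.52 or -0.79). Press the top with 2 to 6 N and draw along: a click takes about 1 N. Range -1.1 to 1.1.
- mug: White mug, 98 mm high, 86 mm wide with a handle, on the worktop at the front left, in front of the sink. Origin: centre of its underside.
- timer: Cream wind-up kitchen timer, 70 mm across, 42 mm high, at the front right edge of the worktop. Origin: centre of its underside.
- jar_a: Glass spice jar with a white lid, 46 mm across, 108 mm high, at the back of the worktop. Origin: centre of its underside.
- mill: Glass salt mill with a grey top, 44 mm across, 90 mm high, at the back of the worktop. Origin: centre of its underside.

How it is judged (in metres and radians):
At the end, for the whole second after the job is handed in: Radio upright and still, speaker facing the robot, left side flat on the tower's right face: gap under 4 mm, square within 0.06 rad, middles of the contacts within 12 mm along the face; volume wheel within half a click (0.13 rad) of the orange rib at the pointers (y of radio_contacts in the frame of tower_contacts above -0.004 m and x of radio_contacts in the frame of tower_contacts between -0.012 and 0.012 m and x of radio_front in the frame of tower below -0.05 m and angle between the x axis of radio and the x axis of tower, either way round below 0.06 rad and angle between radio's own z axis and vertical below 0.03 rad and value of joint volume between -0.13 and 0.13 rad and linear speed of radio below 0.01 m/s); the robot touches nothing.
It fails at once if the radio is tipped or lifted (angle between radio's own z axis and vertical above 0.2 rad or height (world z) of radio above 0.03 m).
It fails at once if the mug, timer, spice jar or salt mill is moved more than 20 mm (distance of any of mug, timer, jar_a, mill from where it was at the start of the episode above 0.02 m).
It also fails if it takes over 72 s, if anything falls off the work surface, if the arm or the gripper's body presses on something with over 40 N, if the wrist force passes 120 N, or if a joint passes its speed limit or range.

## Robot

A 6-joint arm with a two-finger parallel gripper is mounted at the origin on a cart in front of the work surface, level with it; the furniture and walls round the work are solid. World frame = base frame: x ahead of the robot, y to its left, z up, the work surface at z = 0. Lengths are in mm, angles in rad, forces in N, time in s.
With the tool pointing down it reaches from about 400 to 825 mm from the base axis. Payload 7 kg.
Tool frame: the origin (TCP) lies on the centre line of the jaws, within the pads' length; the fingertips stand 14 mm ahead of it and the grasp point (between the pads) lies 5 mm behind it (bot.tips_ahead is the distance from the TCP to the fingertips, in mm); z points along the fingers, y is the line along which they close (so a half turn about z gives the same grasp; the last joint's range is limited). The gripper opens to 88 mm and grips with 3 to 60 N. Pads are 19 mm wide; open, the fingers measure 130 mm over their backs; the gripper's body (78 mm by 193 mm) begins 47 mm behind the grasp point.
Start: joints at [1.395, 0.359, 0.012, 0, -1.224, -0.288], TCP at [301.966, 603.665, 240.561] pointing down, gripper open.
Joint ranges: [-3.07, 3.07], [-1.43, 2.12], [-1.02, 1.25], [-3.03, 1.67], [-3.05, -0], [-3.03, 3.03]. Speed limits (rad/s): [2.39, 2.39, 3.01, 3.14, 3.14, 3.14].

## Interface

Orientations are given as a 3x3 rotation matrix whose columns are the frame's x, y, z axes.
In Python, from rig import bot gives the robot as it stands.
- The arm moves only by the tool carry_out, never from a script. Its arguments are lists of equal length, an entry for each row: "fingers": the opening, from 0 (shut) to 1 (fully open); "slide": the shift along the tool's x, y, z in m, a list of three; "angular": the turn, a rotation vector about the tool's x, y, z in rad, a list of three. A call has 1 to 12 rows; each row is the pose to reach, as a shift and turn from the pose commanded when the call began, along the tool's axes at that moment; what a row does not reach only later rows make up. A row lasts 1/12 s, in which the tool goes at most 41.7 mm and 7.16 degrees, less where a joint would pass 70% of its speed; a pose out of reach is approached as far as the arm can. A call with a gripper value outside its range is refused whole. The fingers move at their own pace and stop on an object; "squeeze" is the grip in N (left out, the last holds). Time passes only in rows, so rows that repeat a pose let the fingers close. It gives the time, the measured TCP pose, the force, the opening and the grip force at its end, in the units of the state.
- bot.get_state(): the state, without advancing time (a new reading comes with each control period).
- bot.capture(name): name is "scene" or "top" or "wrist"; returns the picture (420x560x3 uint8, red, green, blue); there is no depth.
- bot.calibration(name): a dict with "fx", "fy", "cx", "cy" (pixels), "position" and "attitude" of the camera in the world. Camera axes: x right, y down, z forward; pixel columns grow to the right and rows downward; lengths in mm; the calibration is good to about 2 mm. A picture is of the moment at which its call begins: read the wrist's pose just before it. calibration takes no time and is no camera call; for the wrist camera it gives the pose at the moment of the call.
- bot.sign_off(): hands the job in; it is judged then, once.
The state is a dict: "time_s": time; "q": joint angles; "joint_vel": joint speeds; "effort": joint torques, N m; "ee_pos": TCP position; "eef_rot": TCP orientation; "contact_force": force on the tool from outside, world axes, zero at the start; "ft_torque": the same for the moment, N m; "gripper_width": finger opening in mm; "grasp_force": force on a finger pad.
Only numpy, scipy, OpenCV 4.12 (cv2) and the standard library are available. Lean on these libraries where they do the work, as an engineer would, in place of code of your own. Each camera call takes 0.05 s, during which the arm holds its last target. There are 200 camera calls.

## Working session

There is one attempt and no reset: what is moved stays moved. The work goes in short steps, Python scripts to look and compute and a tool call to move; the robot and the scene stay as the last step left them, time stands still between calls to the robot, and variables do not carry over. Pictures are saved under pics/ and viewed, at most 10 in all, crops included, and the job is handed in when it is done.

Besides the shell and the picture viewer there is one more tool, called after "Call:" by a JSON object that holds its "method" and its "body", one argument or row to a line. carry_out: Moves the arm, as the interface text tells. Its arguments: {"type":"object","properties":{"fingers":{"type":"array"},"slide":{"type":"array"},"angular":{"type":"array"},"squeeze":{"type":"number"}},"required":["fingers","slide","angular"]}

```bash
mkdir -p pics; ls
python3 - <<'E'
from rig import bot
import cv2,numpy as np
s=bot.get_state();print(s)
for n in("scene","top"):
    cv2.imwrite(f"pics/{n}0.png",bot.capture(n)[:,:,::-1]);print(n,bot.calibration(n))
E
```

```text
pics
{'time_s': 0.0, 'q': array([ 1.39512910e+00,  3.59380668e-01,  1.10704474e-02, -3.84836536e-04,
       -1.22411472e+00, -2.88071296e-01]), 'joint_vel': array([-0.0002871 , -0.00166299,  0.00139229,  0.00095163,  0.00064785,
        0.00048976]), 'effort': array([-1.54633934e-03, -5.82724714e+01,  2.93052953e+01,  6.99731693e+00,
        6.71006273e-03, -1.73979934e-04]), 'ee_pos': array([301.74303115, 603.27267003, 239.62549261]), 'eef_rot': array([[ 8.94327941e-01, -4.47411581e-01, -6.40990874e-04],
       [-4.47412025e-01, -8.94326622e-01, -1.54026886e-03],
       [ 1.15878920e-04,  1.66429250e-03, -9.99998608e-01]]), 'contact_force': array([ 0.70801725, -0.86828711, -0.49906202]), 'ft_torque': array([ 0.02444078, -0.05878012, -0.02770371]), 'grasp_force': 0.0, 'gripper_width': 87.61897852254674}
scene {'fx': 440.6612657785907, 'fy': 440.6612657785907, 'cx': 279.6103633175479, 'cy': 209.00051722269544, 'position': array([  65.69247005, -699.49997911,  724.8440922 ]), 'attitude': array([[ 0.79786398, -0.34218118,  0.4963115 ],
       [-0.60263606, -0.47401254,  0.64198278],
       [ 0.01558346, -0.81131014, -0.58440825]])}
top {'fx': 523.8998545451192, 'fy': 523.8998545451192, 'cx': 287.4850388539613, 'cy': 217.9338386105199, 'position': array([ 444.84461224,   24.36323622, 1133.33463887]), 'attitude': array([[ 0.00630371, -0.99176828,  0.12789039],
       [-0.99994921, -0.00725753, -0.00699342],
       [ 0.00786402, -0.12783981, -0.99176365]])}
```

View pics/scene0.png

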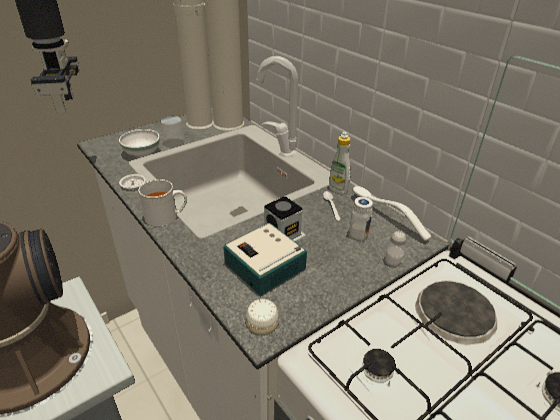

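View pics/top0.png

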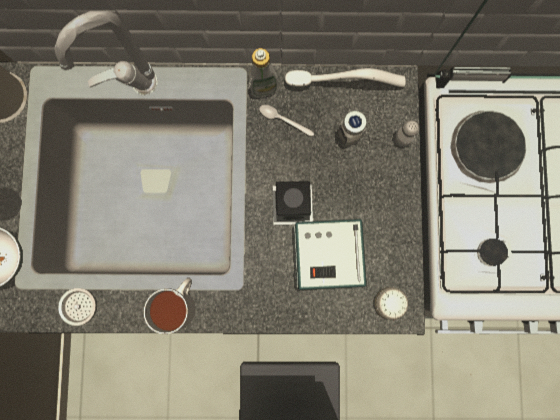

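The scene view shows the radio with the tower behind it. The top view shows the black cap around (293,201), the cream radio top spanning x 295–365 and y 221–290, the wheel at (323,271), mug (166,311), timer (392,304), jar (352,127) and mill (407,133).

```bash
cat > h.py <<'E'
from rig import bot
import cv2,numpy as np
def ray(n,uv,z,c=None):
    c=c or bot.calibration(n);uv=np.atleast_2d(uv).astype(float)
    d=np.c_[(uv[:,0]-c['cx'])/c['fx'],(uv[:,1]-c['cy'])/c['fy'],np.ones(len(uv))]@c['attitude'].T
    p=c['position'];return p+d*((z-p[2])/d[:,2])[:,None]
def rect(n,mask,z,label=''):
    k,_=cv2.findContours(mask.astype(np.uint8),cv2.RETR_EXTERNAL,cv2.CHAIN_APPROX_NONE)
    k=max(k,key=cv2.contourArea)[:,0]
    w=ray(n,k,z)[:,:2].astype(np.float32)
    r=cv2.minAreaRect(w);print(label,'px',k.min(0),k.max(0),'c',np.round(r[0],1),'size',np.round(r[1],1),'ang',round(r[2],2));return r
def box(s,m,x0,x1,y0,y1):
    o=np.zeros(m.shape,bool);o[y0:y1,x0:x1]=m[y0:y1,x0:x1];return o
E
python3 - <<'E'
from h import *
im=cv2.imread('pics/top0.png').astype(int);v=im.max(2);b,g,r=[im[:,:,i] for i in range(3)]
m=cv2.morphologyEx(box(0,(v>170),280,385,210,300).astype(np.uint8),cv2.MORPH_CLOSE,np.ones((9,9)))
rect('top',m,62,'radio')
m=cv2.morphologyEx(box(0,((v<45)),270,320,172,225).astype(np.uint8),cv2.MORPH_OPEN,np.ones((3,3)))
rect('top',m,88,'cap')
for n,p,z in(('mug',(166,311),98),('timer',(392,304),42),('wheel',(323,271),70),('capmid',(293,199),88),('towerfoot',(280,222),0),('alum L',(274.5,223),50)):print(n,ray('top',p,z).round(0))
big=cv2.resize(cv2.imread('pics/top0.png')[170:300,260:390],None,fx=5.5,fy=4.6,interpolation=cv2.INTER_CUBIC);cv2.imwrite('pics/c1.png',big[:600,:800])
E
```

```text
radio px [280 210] [363 286] c [522.7 -52.7] size [156.6 163.8] ang 3.42
cap px [286 216] [294 219] c [580.6  11.9] size [ 6.1 16.1] ang 0.42
mug [[394. 252.  98.]]
timer [[ 408. -200.   42.]]
wheel [[474. -56.  70.]]
capmid [[618.   6.  88.]]
towerfoot [[582.  33.   0.]]
alum L [[574.  44.  50.]]
```

View pics/c1.png

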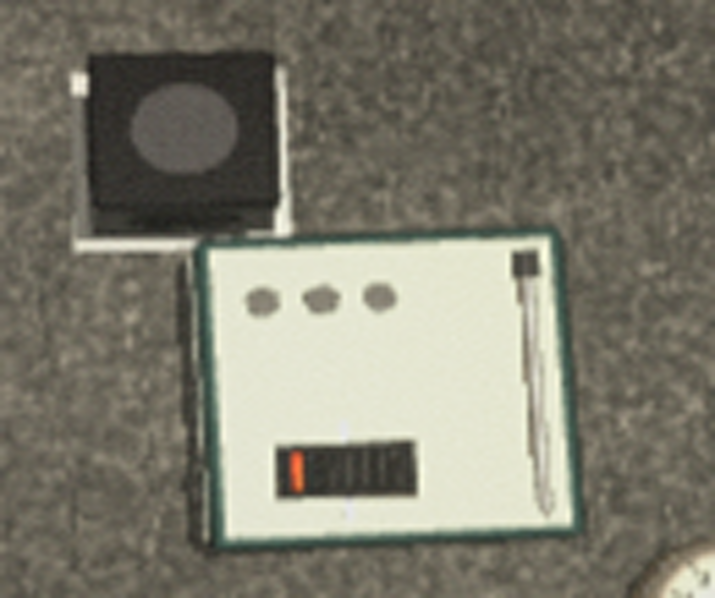

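The crop (5.5× by 4.6×, offset 260,170) shows the radio outline corners at (200,240), (557,230), (580,532), (215,545). The cap spans (90,55) to (278,206), and the orange rib at (297,470) sits left of the pointers at (346,470).

Run:
```python
from h import *
f=lambda P:np.array([(260+x/5.5,170+y/4.6) for x,y in P])
R=ray('top',f([(203,240),(557,231),(579,532),(215,545)]),62)[:,:2]
C=ray('top',f([(90,55),(275,53),(278,206),(88,206)]),88)[:,:2]
for n,p in(('R',R),('C',C)):
    d=np.roll(p,-1,0)-p;print(n,p.round(0).tolist(),'c',p.mean(0).round(1),'L',np.linalg.norm(d,axis=1).round(0),'ang',np.degrees(np.arctan2(d[:,1],d[:,0])).round(1))
print('orange',ray('top',f([(297,470)]),65),'ptr',ray('top',f([(345,432),(349,512)]),62),'wheel',ray('top',f([(346,470)]),73))
```

```text
R [[574.0, -3.0], [579.0, -135.0], [446.0, -142.0], [439.0, -8.0]] c [509.5 -71.9] L [133. 134. 135. 135.] ang [ -87.8 -177.2   92.8    2.1]
C [[653.0, 40.0], [655.0, -28.0], [586.0, -29.0], [586.0, 40.0]] c [620.    5.6] L [68. 68. 70. 67.] ang [-8.88e+01 -1.79e+02  9.04e+01 -1.00e-01]
orange [[471.99458035 -37.69175313  65.        ]] ptr [[488.95411385 -55.67897506  62.        ]
 [453.74113553 -57.07607359  62.        ]] wheel [[471.90801993 -55.18550387  73.        ]]
```

Call:
{"method": "carry_out", "body": {
  "fingers": [0,0,0,0,0,0,0,0,0,0,0,0],
  "slide": [
    [0.022,0.025,0.003],
    [0.044,0.05,0.007],
    [0.066,0.075,0.01],
    [0.088,0.1,0.013],
    [0.11,0.125,0.017],
    [0.132,0.15,0.02],
    [0.154,0.175,0.023],
    [0.176,0.2,0.027],
    [0.198,0.225,0.03],
    [0.22,0.25,0.033],
    [0.242,0.275,0.037],
    [0.264,0.3,0.04]
  ],
  "angular": [
    [0,0,0.12],
    [0,0,0.24],
    [0,0,0.36],
    [0,0,0.48],
    [0,0,0.6],
    [0,0,0.72],
    [0,0,0.84],
    [0,0,0.96],
    [0,0,1.08],
    [0,0,1.2],
    [0,0,1.32],
    [0,0,1.44]
  ],
  "squeeze": 20
}}

```text
time_s: 1.1
ee_pos: [403.7, 215.5, 200.2]
eef_rot: [[-0.332, -0.943, -0.0], [-0.943, 0.332, -0.0], [0.0, 0.0, -1.0]]
contact_force: [0.9, -0.7, 0.5]
gripper_width: 12.9
grasp_force: 0.0
```

```bash
cat >> h.py <<'E'
def go(x,y,z,yaw,p=None):
    "tool-frame shift (m) and turn to a TCP pose pointing down"
    s=bot.get_state();R=s['eef_rot'];p=s['ee_pos']
    d=R.T@(np.array([x,y,z])-p)/1000;w=np.arctan2(R[1,0],R[0,0])
    t=-((yaw-w+np.pi)%(2*np.pi)-np.pi)
    print('t',s['time_s'],'pos',p.round(1),'yaw',round(w,3),'q6',s['q'][5].round(2),'F',s['contact_force'].round(1),'| slide',d.round(4),'turn',round(t,3))
E
python3 - <<'E'
from h import *
go(473,-43,150,-np.pi+.03)
print('jar',ray('top',(354,122),108),'mill',ray('top',(409,127),90))
E
```

```text
t 1.1 pos [403.7 215.5 200.2] yaw -1.91 q6 -1.26 F [ 0.9 -0.7  0.5] | slide [ 0.2208 -0.1513  0.0502] turn 1.202
jar [[ 773.74063635 -116.20456811  108.        ]] mill [[ 769.88701071 -231.86419315   90.        ]]
```

Call:
{"method": "carry_out", "body": {
  "fingers": [0,0,0,0,0,0,0,0,0,0,0,0],
  "slide": [
    [0.02,-0.014,0.005],
    [0.04,-0.028,0.009],
    [0.06,-0.041,0.014],
    [0.08,-0.055,0.018],
    [0.1,-0.069,0.023],
    [0.12,-0.083,0.027],
    [0.14,-0.096,0.032],
    [0.16,-0.11,0.036],
    [0.18,-0.124,0.041],
    [0.2,-0.138,0.045],
    [0.221,-0.151,0.05],
    [0.221,-0.151,0.05]
  ],
  "angular": [
    [0,0,0.11],
    [0,0,0.22],
    [0,0,0.33],
    [0,0,0.44],
    [0,0,0.55],
    [0,0,0.66],
    [0,0,0.77],
    [0,0,0.88],
    [0,0,0.99],
    [0,0,1.1],
    [0,0,1.2],
    [0,0,1.2]
  ]
}}

```text
time_s: 2.1
ee_pos: [473.9, -43.8, 149.3]
eef_rot: [[-1.0, -0.029, -0.002], [-0.029, 1.0, -0.001], [0.002, -0.001, -1.0]]
contact_force: [0.2, 0.3, -0.1]
gripper_width: 0.6
grasp_force: 0.0
```

Run:
```python
from h import *
go(473,-43,90,-np.pi+.03)
im=bot.capture('wrist')[:,:,::-1];cv2.imwrite('pics/w1.png',im);c=bot.calibration('wrist');np.save('w1.npy',c,allow_pickle=True);print(c)
```

```text
t 2.1 pos [473.9 -43.8 149.3] yaw -3.112 q6 -1.86 F [ 0.2  0.3 -0.1] | slide [0.0008 0.0009 0.0593] turn -0.001
{'fx': 332.73845301867004, 'fy': 332.73845301867004, 'cx': 270.6016809973203, 'cy': 207.86741840134138, 'position': array([399.88405032, -45.29817679, 292.95590562]), 'attitude': array([[-0.03442088,  0.96207204,  0.27061523],
       [ 0.99940669,  0.03346423,  0.00814982],
       [-0.00121522,  0.27073519, -0.96265309]])}
```

View pics/w1.png

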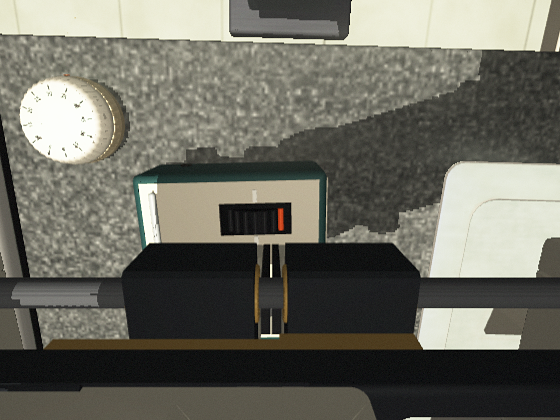

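The wrist view shows the wheel slot spanning u 220–292 and v 203–235, the orange rib at (281,218), the pointer at (255,197), and the radio's near top edge from (136,179) to (326,178).

Run:
```python
from h import *
c=np.load('w1.npy',allow_pickle=True).item()
for n,p,z in(('wheel',(256,218),73),('slot',(256,218),62),('ptr',(255,197),62),('rib',(281,218),65),('edgeL',(138,179),62),('edgeR',(324,179),62),('timer',(68,118),42)):print(n,ray('wrist',p,z,c).round(1))
```

```text
wheel [[469.4 -53.3  73. ]]
slot [[472.8 -53.7  62. ]]
ptr [[457.1 -54.8  62. ]]
rib [[471.3 -35.6  65. ]]
edgeL [[ 447.  -137.4   62. ]]
edgeR [[442.4  -6.5  62. ]]
timer [[ 407.6 -193.1   42. ]]
```

Call:
{"method": "carry_out", "body": {
  "fingers": [0,0,0,0,0,0,0,0,0],
  "slide": [
    [0.003,0,0.02],
    [0.003,0,0.04],
    [0.003,0,0.052],
    [0.003,0,0.057],
    [0.003,0,0.058],
    [0.003,0,0.059],
    [0.003,0,0.06],
    [0.003,0,0.061],
    [0.003,0,0.062]
  ],
  "angular": [
    [0,0,0],
    [0,0,0],
    [0,0,0],
    [0,0,0],
    [0,0,0],
    [0,0,0],
    [0,0,0],
    [0,0,0],
    [0,0,0]
  ]
}}

```text
time_s: 2.9
ee_pos: [471.8, -40.9, 89.1]
eef_rot: [[-0.999, -0.038, 0.001], [-0.038, 0.999, 0.0], [-0.001, 0.0, -1.0]]
contact_force: [0.7, -0.0, 1.0]
gripper_width: 0.6
grasp_force: 0.0
```

Call:
{"method": "carry_out", "body": {
  "fingers": [0,0,0],
  "slide": [
    [0,0,0.001],
    [0,0,0.0015],
    [0,0,0.0015]
  ],
  "angular": [
    [0,0,0],
    [0,0,0],
    [0,0,0]
  ]
}}

```text
time_s: 3.15
ee_pos: [471.3, -41.1, 87.1]
eef_rot: [[-0.999, -0.038, 0.0], [-0.038, 0.999, 0.0], [-0.0, 0.0, -1.0]]
contact_force: [-0.6, -0.3, 0.4]
gripper_width: 0.1
grasp_force: 0.0
```

Call:
{"method": "carry_out", "body": {
  "fingers": [0,0,0],
  "slide": [
    [0,0,0.0005],
    [0,0,0.001],
    [0,0,0.001]
  ],
  "angular": [
    [0,0,0],
    [0,0,0],
    [0,0,0]
  ]
}}

```text
time_s: 3.4
ee_pos: [471.4, -41.1, 86.1]
eef_rot: [[-0.999, -0.038, 0.0], [-0.038, 0.999, -0.0], [-0.0, -0.0, -1.0]]
contact_force: [0.3, 0.5, 0.5]
gripper_width: 0.6
grasp_force: 0.4
```

Call:
{"method": "carry_out", "body": {
  "fingers": [0,0,0],
  "slide": [
    [0,0,0.0005],
    [0,0,0.001],
    [0,0,0.001]
  ],
  "angular": [
    [0,0,0],
    [0,0,0],
    [0,0,0]
  ]
}}

```text
time_s: 3.65
ee_pos: [471.6, -41.1, 85.6]
eef_rot: [[-0.999, -0.038, 0.0], [-0.038, 0.999, -0.0], [-0.0, -0.0, -1.0]]
contact_force: [-2.5, -0.5, 7.4]
gripper_width: 0.7
grasp_force: 3.3
```

Call:
{"method": "carry_out", "body": {
  "fingers": [0,0,0,0,0,0,0,0],
  "slide": [
    [0,0,-0.0003],
    [0,-0.002,-0.0003],
    [0,-0.004,-0.0003],
    [0,-0.006,-0.0003],
    [0,-0.008,-0.0003],
    [0,-0.01,-0.0003],
    [0,-0.012,-0.0003],
    [0,-0.012,-0.0003]
  ],
  "angular": [
    [0,0,0],
    [0,0,0],
    [0,0,0],
    [0,0,0],
    [0,0,0],
    [0,0,0],
    [0,0,0],
    [0,0,0]
  ]
}}

```text
time_s: 4.32
ee_pos: [472.5, -53.3, 86.6]
eef_rot: [[-0.999, -0.038, 0.001], [-0.038, 0.999, -0.0], [-0.001, -0.0, -1.0]]
contact_force: [-3.6, 0.5, 15.3]
gripper_width: 0.4
grasp_force: 7.1
```

Run:
```python
from h import *
def rib(n,name):
    c=bot.calibration(n);im=bot.capture(n)[:,:,::-1];cv2.imwrite(f'pics/{name}.png',im)
    b,g,r=[im[:,:,i].astype(int) for i in range(3)]
    m=((r>150)&(g<110)&(b<80)).astype(np.uint8)
    k,l,s,ce=cv2.connectedComponentsWithStats(m)
    for i in range(1,k):
        if s[i][4]>8: print(n,s[i],ce[i].round(1),ray(n,ce[i],68,c).round(0))
rib('wrist','w2');rib('top','t2')
```

Call:
{"method": "carry_out", "body": {
  "fingers": [0,0],
  "slide": [
    [0,0,-0.0008],
    [0,0,-0.0008]
  ],
  "angular": [
    [0,0,0],
    [0,0,0]
  ]
}}

```text
time_s: 4.58
ee_pos: [472.3, -53.1, 86.8]
eef_rot: [[-0.999, -0.038, 0.001], [-0.038, 0.999, 0.0], [-0.001, 0.0, -1.0]]
contact_force: [-1.7, -0.1, 7.0]
gripper_width: 0.5
grasp_force: 3.5
```

Run:
```python
from h import *
im=bot.capture('wrist')[:,:,::-1];cv2.imwrite('pics/w2.png',im)
im2=bot.capture('top')[:,:,::-1]
cv2.imwrite('pics/c2.png',np.hstack([cv2.resize(im[150:270,120:340],None,fx=2,fy=2),cv2.resize(im2[210:300,280:370],(240,240))]))
```

```text
(no output)
```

View pics/c2.png

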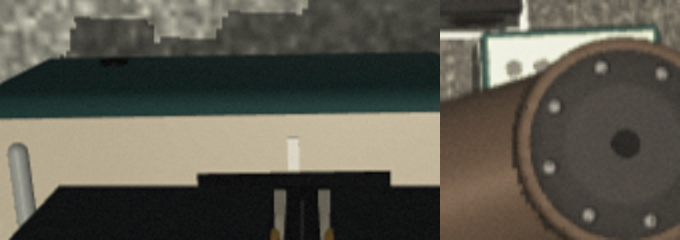

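The left crop shows the fingers over the wheel, with a white pointer at (293,153) in the crop just left of the finger midline (302). The rib itself is hidden, so I'll draw on and then lift to look.

Call:
{"method": "carry_out", "body": {
  "fingers": [0,0,0,0,0,0,0,0,0,0,0],
  "slide": [
    [0,-0.002,-0.0002],
    [0,-0.004,-0.0002],
    [0,-0.006,-0.0002],
    [0,-0.008,-0.0002],
    [0,-0.009,-0.0002],
    [0,-0.009,-0.0002],
    [0,-0.009,-0.003],
    [0,-0.009,-0.02],
    [0,-0.009,-0.05],
    [0,-0.009,-0.07],
    [0,-0.009,-0.07]
  ],
  "angular": [
    [0,0,0],
    [0,0,0],
    [0,0,0],
    [0,0,0],
    [0,0,0],
    [0,0,0],
    [0,0,0],
    [0,0,0],
    [0,0,0],
    [0,0,0],
    [0,0,0]
  ]
}}

```text
time_s: 5.6
ee_pos: [474.1, -61.8, 159.9]
eef_rot: [[-0.999, -0.038, 0.005], [-0.038, 0.999, 0.001], [-0.005, 0.0, -1.0]]
contact_force: [0.9, 0.3, -0.9]
gripper_width: 0.2
grasp_force: 0.0
```

Run:
```python
from h import *
go(415,-72,150,-np.pi+.03)
c=bot.calibration('wrist');im=bot.capture('wrist')[:,:,::-1];cv2.imwrite('pics/w3.png',im)
hsv=cv2.cvtColor(im,cv2.COLOR_BGR2HSV).astype(int)
m=box(0,(hsv[:,:,0]<12)&(hsv[:,:,1]>170)&(hsv[:,:,2]>100),150,350,170,260)
v,u=np.nonzero(m);print(len(u),u.mean() if len(u) else 0,v.mean() if len(u) else 0)
dk=box(0,hsv[:,:,2]<60,180,340,200,240);v,u=np.nonzero(dk);print('slot',u.min(),u.max(),np.percentile(v,[1,99]))
p=box(0,(hsv[:,:,2]>215)&(hsv[:,:,1]<25),180,340,182,205);v,u=np.nonzero(p);print('ptr',len(u),u.mean() if len(u) else 0)
cv2.imwrite('pics/c3.png',cv2.resize(im[150:270,120:340],None,fx=2,fy=2))
```

```text
t 5.6 pos [474.1 -61.8 159.9] yaw -3.103 q6 -1.82 F [ 0.9  0.3 -0.9] | slide [ 0.0595 -0.0079  0.0095] turn 0.008
124 279.66129032258067 217.08064516129033
slot 245 313 [200. 228.]
ptr 0 0
```

View pics/c3.png

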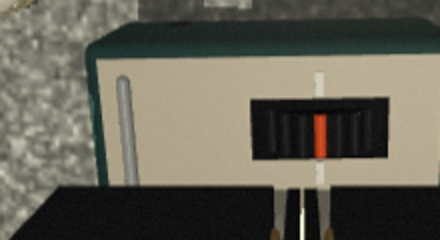

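The orange rib now stands in line with the white pointers (crop x≈320). Next I go in front of the radio's near side with the fingers open.

Call:
{"method": "carry_out", "body": {
  "fingers": [1,1,1,1,1,1,1,1,1,1],
  "slide": [
    [0.03,-0.008,0],
    [0.06,-0.015,0],
    [0.07,-0.015,0.02],
    [0.07,-0.015,0.05],
    [0.07,-0.015,0.08],
    [0.07,-0.015,0.11],
    [0.07,-0.015,0.128],
    [0.07,-0.015,0.128],
    [0.066,-0.015,0.128],
    [0.062,-0.015,0.128]
  ],
  "angular": [
    [0,0,0],
    [0,0,0],
    [0,0,0],
    [0,0,0],
    [0,0,0],
    [0,0,0],
    [0,0,0],
    [0,0,0],
    [0,0,0],
    [0,0,0]
  ]
}}

```text
time_s: 6.48
ee_pos: [411.3, -79.4, 28.7]
eef_rot: [[-0.999, -0.038, -0.0], [-0.038, 0.999, -0.0], [0.0, -0.0, -1.0]]
contact_force: [-0.4, -0.2, -0.4]
gripper_width: 61.3
grasp_force: 0.0
```

Run:
```python
from h import *
go(440,-77,30,-np.pi+.03)
im=bot.capture('top')[:,:,::-1];cv2.imwrite('pics/t3.png',im)
im=bot.capture('scene')[:,:,::-1];cv2.imwrite('pics/s3.png',im)
cv2.imwrite('pics/c4.png',np.hstack([cv2.resize(cv2.imread('pics/t3.png')[170:310,250:390],(400,400)),cv2.resize(im[180:320,190:330],(400,400))]))
```

```text
t 6.4833 pos [411.3 -79.4  28.7] yaw -3.103 q6 -1.82 F [-0.4 -0.2 -0.4] | slide [-0.0288  0.0013 -0.0013] turn 0.008
```

View pics/c4.png

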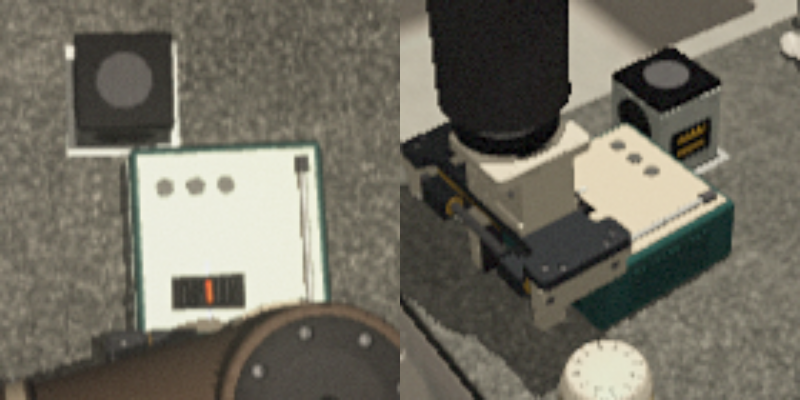

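The left crop shows the radio unmoved with its rib at the pointers, and its far edge (130–320, 148–140) just in front of the tower. The right crop shows the fingers in front of the near side, clear of the timer.

Call:
{"method": "carry_out", "body": {
  "fingers": [1,1,1,1,1,1,1,1,1,1,1],
  "slide": [
    [-0.003,0,0],
    [-0.006,0,0],
    [-0.009,0,0],
    [-0.012,0,0],
    [-0.015,0,0],
    [-0.018,0,0],
    [-0.02,0,0],
    [-0.022,0,0],
    [-0.024,0,0],
    [-0.026,0,0],
    [-0.028,0,0]
  ],
  "angular": [
    [0,0,0],
    [0,0,0],
    [0,0,0],
    [0,0,0],
    [0,0,0],
    [0,0,0],
    [0,0,0],
    [0,0,0],
    [0,0,0],
    [0,0,0],
    [0,0,0]
  ]
}}

```text
time_s: 7.5
ee_pos: [436.5, -78.9, 27.6]
eef_rot: [[-0.999, -0.037, -0.004], [-0.037, 0.999, -0.001], [0.004, -0.001, -1.0]]
contact_force: [-6.8, 0.5, 5.6]
gripper_width: 87.8
grasp_force: 3.5
```

```bash
cat > plan.py <<'E'
from h import *
import sys
# tool poses for radio angle psi: E edge, s contact offset, a tool offset along f, d tool distance from pushed face
def P(psi,E=(585,-29),s=43,a=-7,d=10):
    n=np.array([np.cos(psi),np.sin(psi)]);f=np.array([-n[1],n[0]])
    return np.array(E)-s*f-70*n+a*f-(70+d)*n
E
python3 - <<'E'
from plan import *
s=bot.get_state();print(s['time_s'],s['ee_pos'].round(1),s['contact_force'].round(1),s['gripper_width'])
R=s['eef_rot']
p0=P(0.04)
for i in range(1,13):
    psi=.04+i*.05; d=np.r_[P(psi,s=43-8*psi/1.57)-p0,0];print(i,(R.T@d/1000).round(4)[:2],round(-i*.05,2))
E
```

```text
7.5 [436.5 -78.9  27.6] [-6.8  0.5  5.6] 87.77362616136661
1 [-0.0027 -0.007 ] -0.05
2 [-0.0057 -0.014 ] -0.1
3 [-0.0091 -0.0209] -0.15
4 [-0.0128 -0.0276] -0.2
5 [-0.0168 -0.0341] -0.25
6 [-0.0211 -0.0404] -0.3
7 [-0.0257 -0.0465] -0.35
8 [-0.0306 -0.0523] -0.4
9 [-0.0358 -0.0579] -0.45
10 [-0.0412 -0.0633] -0.5
11 [-0.0469 -0.0683] -0.55
12 [-0.0528 -0.0731] -0.6
```

Call:
{"method": "carry_out", "body": {
  "fingers": [1,1,1,1,1,1,1,1,1,1,1,1],
  "slide": [
    [-0.0015,-0.0035,0],
    [-0.003,-0.007,0],
    [-0.0045,-0.0105,0],
    [-0.006,-0.014,0],
    [-0.0078,-0.0175,0],
    [-0.0095,-0.021,0],
    [-0.0112,-0.0244,0],
    [-0.0131,-0.0277,0],
    [-0.015,-0.031,0],
    [-0.0171,-0.0342,0],
    [-0.0193,-0.0373,0],
    [-0.0215,-0.0404,0]
  ],
  "angular": [
    [0,0,-0.025],
    [0,0,-0.05],
    [0,0,-0.075],
    [0,0,-0.1],
    [0,0,-0.125],
    [0,0,-0.15],
    [0,0,-0.175],
    [0,0,-0.2],
    [0,0,-0.225],
    [0,0,-0.25],
    [0,0,-0.275],
    [0,0,-0.3]
  ]
}}

```text
time_s: 8.5
ee_pos: [459.5, -118.4, 27.6]
eef_rot: [[-0.943, -0.331, -0.004], [-0.331, 0.943, -0.0], [0.004, 0.001, -1.0]]
contact_force: [-6.5, 0.4, 4.2]
gripper_width: 87.3
grasp_force: 3.0
```

Run:
```python
from h import *
s=bot.get_state();print(s['ee_pos'].round(1),s['contact_force'].round(1),s['ft_torque'].round(2))
im=bot.capture('top')[:,:,::-1];cv2.imwrite('pics/t4.png',im)
im2=bot.capture('scene')[:,:,::-1];cv2.imwrite('pics/s4.png',im2)
cv2.imwrite('pics/c5.png',np.hstack([cv2.resize(im[170:310,250:390],(400,400)),cv2.resize(im2[180:320,190:330],(400,400))]))
```

```text
[ 459.5 -118.4   27.6] [-6.5  0.4  4.2] [-0.12  1.87 -0.14]
```

View pics/c5.png

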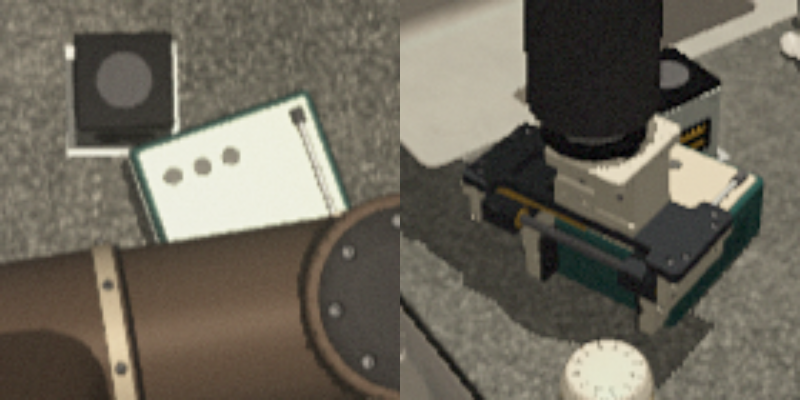

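The left crop shows the radio turned about 20°, its far-left corner still near (130,150) and its far-right corner at (307,92). The tower edge (about (180,150)) is touching the face. On the right, both fingers lie on the pushed side, clear of the timer.

```bash
cat >> plan.py <<'E'
E0=np.array([585,-29.])
def radio(f=None):
    im=cv2.imread(f) if f else bot.capture('top')[:,:,::-1].copy()
    hsv=cv2.cvtColor(im,cv2.COLOR_BGR2HSV).astype(int)
    m=((hsv[:,:,2]>175)&(hsv[:,:,1]<60)).astype(np.uint8);o=np.zeros_like(m);o[120:320,285:440]=m[120:320,285:440]
    o=cv2.morphologyEx(o,cv2.MORPH_OPEN,np.ones((7,7)))
    k,l,st,ce=cv2.connectedComponentsWithStats(o);i=1+np.argmax(st[1:,4]);l=l==i
    cv2.imwrite('pics/mask.png',l*255)
    us=np.nonzero(l.any(0))[0];pts=np.array([(u,np.nonzero(l[:,u])[0][0]) for u in us])
    hull=cv2.convexHull(np.argwhere(l)[:,::-1].astype(np.int32))
    print('area',st[i][4],'poly',cv2.approxPolyDP(hull,4,True)[:,0].tolist())
    return l
def far(p1,p2):
    w=ray('top',[p1,p2],62)[:,:2];d=w[1]-w[0];psi=np.arctan2(d[1],d[0])+np.pi/2
    f=np.array([-np.sin(psi),np.cos(psi)]);n=np.array([np.cos(psi),np.sin(psi)])
    mid=w.mean(0)
    C=mid-66*n # cream top is ~4 mm in from the sides
    print('psi',psi.round(3),'corners',w.round(0).tolist(),'len',np.linalg.norm(d).round(0),'C',C.round(0),'s',((E0-C)@f).round(1),'gap',((E0-C)@n-70).round(1))
E
python3 - <<'E'
from plan import *
radio('pics/t3.png');radio('pics/t4.png')
f=lambda x,y:(250+x/2.857,170+y/2.857)
far(f(130,148),f(320,141));far(f(131,150),f(307,93))
E
```

```text
area 2716 poly [[354, 275], [301, 284], [298, 224], [352, 222]]
area 1967 poly [[362, 245], [309, 253], [300, 223], [350, 208]]
psi 0.044 corners [[575.0, 0.0], [581.0, -137.0]] len 137.0 C [512. -71.] s 39.0 gap 4.6
psi 0.322 corners [[574.0, -0.0], [616.0, -128.0]] len 134.0 C [532. -85.] s 36.6 gap -2.2[ WARN:0@0.022] global loadsave.cpp:1063 imwrite_ Unsupported depth image for selected encoder is fallbacked to CV_8U.
```

Call:
{"method": "carry_out", "body": {
  "fingers": [1,1,1,1,1,1,1,1,1,1,1,1],
  "slide": [
    [-0.002,-0.0056,0],
    [-0.0045,-0.0112,0],
    [-0.007,-0.0168,0],
    [-0.0099,-0.0223,0],
    [-0.0129,-0.0277,0],
    [-0.016,-0.0329,0],
    [-0.0194,-0.038,0],
    [-0.023,-0.043,0],
    [-0.0268,-0.0478,0],
    [-0.0307,-0.0525,0],
    [-0.0348,-0.0569,0],
    [-0.0391,-0.0613,0]
  ],
  "angular": [
    [0,0,-0.04],
    [0,0,-0.08],
    [0,0,-0.12],
    [0,0,-0.16],
    [0,0,-0.2],
    [0,0,-0.24],
    [0,0,-0.28],
    [0,0,-0.32],
    [0,0,-0.36],
    [0,0,-0.4],
    [0,0,-0.44],
    [0,0,-0.48]
  ]
}}

```text
time_s: 9.6
ee_pos: [513.3, -166.1, 27.4]
eef_rot: [[-0.685, -0.729, -0.01], [-0.729, 0.685, -0.002], [0.009, 0.006, -1.0]]
contact_force: [-14.0, -22.9, 9.3]
gripper_width: 87.5
grasp_force: 13.3
```

```bash
python3 - <<'E' 2>/dev/null
from plan import *
s=bot.get_state();print(s['ee_pos'].round(1),s['contact_force'].round(1),s['ft_torque'].round(2),np.arctan2(s['eef_rot'][1,0],s['eef_rot'][0,0])+np.pi)
cv2.imwrite('pics/t5.png',bot.capture('top')[:,:,::-1]);radio('pics/t5.png')
E
```

```text
[ 513.3 -166.1   27.4] [-14.  -22.9   9.3] [-8.15  3.95 -0.64] 0.8164994289839775
area 641 poly [[436, 194], [430, 194], [428, 120], [436, 121]]
```

```bash
sed -i 's/285:440/285:415/g' plan.py; python3 - <<'E' 2>/dev/null
from plan import *
radio('pics/t5.png')
im=cv2.imread('pics/t5.png');cv2.imwrite('pics/c6.png',cv2.resize(im[160:310,270:420],(600,600)))
E
```

```text
area 617 poly [[406, 310], [389, 317], [380, 309], [380, 297], [389, 289], [399, 290]]
```

View pics/c6.png

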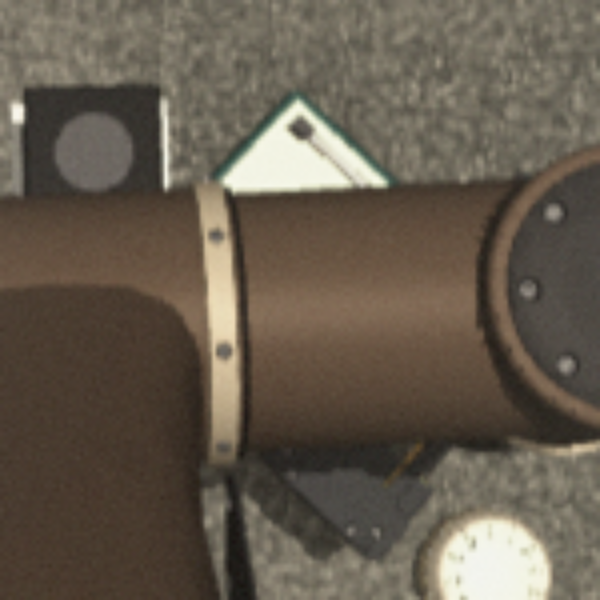

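The arm hides most of the radio. Its back-left corner is at crop (296,93), px (344,183), with edges running to (212,180) and (392,185), so it has turned about 45°.

```bash
cat >> plan.py <<'E'
def back(B,L=None,Rr=None):
    "B back-left corner px, L a point on the left-side edge, Rr a point on the back edge"
    w=ray('top',[p for p in (B,L,Rr) if p is not None],62)[:,:2]
    f=w[1]-w[0];psi=np.arctan2(-f[0],f[1])
    if Rr is not None: n=w[0]-w[-1];p2=np.arctan2(n[1],n[0]);print('psi from back',p2.round(3))
    f=np.array([-np.sin(psi),np.cos(psi)]);n=np.array([np.cos(psi),np.sin(psi)])
    C=w[0]-68.5*n+68.5*f
    print('psi',psi.round(3),'B',w[0].round(1),'C',C.round(1),'s',((E0-C)@f).round(1),'gap',((E0-C)@n-70).round(1))
E
python3 - <<'E'
from plan import *
q=lambda x,y:(270+x/4,160+y/4)
back(q(296,93),q(212,180),q(392,185))
go(513,-166,29,0)
E
```

```text
psi from back 0.799
psi 0.811 B [ 656.6 -100.4] C [ 559.8 -102.8] s 32.6 gap 0.9
t 9.65 pos [ 514.1 -166.6   27.4] yaw -2.321 q6 -0.8 F [-12.2 -21.9   4.4] | slide [ 0.0004  0.0012 -0.0016] turn -2.321
```

Call:
{"method": "carry_out", "body": {
  "fingers": [1,1,1,1,1,1,1,1,1,1,1,1],
  "slide": [
    [-0.0005,-0.006,0],
    [-0.0025,-0.012,0],
    [-0.005,-0.0178,0],
    [-0.0075,-0.0236,0],
    [-0.0102,-0.0292,0],
    [-0.013,-0.0347,0],
    [-0.0163,-0.0401,0],
    [-0.0197,-0.0453,0],
    [-0.0232,-0.0505,0],
    [-0.027,-0.0555,0],
    [-0.031,-0.0603,0],
    [-0.0352,-0.0649,0]
  ],
  "angular": [
    [0,0,-0.04],
    [0,0,-0.08],
    [0,0,-0.12],
    [0,0,-0.16],
    [0,0,-0.2],
    [0,0,-0.24],
    [0,0,-0.28],
    [0,0,-0.32],
    [0,0,-0.36],
    [0,0,-0.4],
    [0,0,-0.44],
    [0,0,-0.48]
  ]
}}

```text
time_s: 10.65
ee_pos: [585.7, -185.6, 27.1]
eef_rot: [[-0.267, -0.964, -0.01], [-0.964, 0.267, -0.004], [0.006, 0.008, -1.0]]
contact_force: [-11.3, -22.6, 1.8]
gripper_width: 87.7
grasp_force: 12.5
```

```bash
python3 - <<'E' 2>/dev/null
from plan import *
s=bot.get_state();print(s['ee_pos'].round(1),s['contact_force'].round(1),np.arctan2(s['eef_rot'][1,0],s['eef_rot'][0,0])+np.pi)
cv2.imwrite('pics/t6.png',bot.capture('top')[:,:,::-1])
cv2.imwrite('pics/s6.png',bot.capture('scene')[:,:,::-1]);radio('pics/t6.png')
E
```

```text
[ 585.7 -185.6   27.1] [-11.3 -22.6   1.8] 1.30041713320559
area 668 poly [[406, 310], [398, 317], [386, 316], [379, 299], [397, 289], [407, 300]]
```

Call:
{"method": "carry_out", "body": {
  "fingers": [1,1,1,1,1,1,1,1,1],
  "slide": [
    [-0.001,-0.005,0],
    [-0.0025,-0.01,0],
    [-0.004,-0.0148,0],
    [-0.006,-0.0198,0],
    [-0.008,-0.0247,0],
    [-0.01,-0.0292,0],
    [-0.012,-0.0333,0],
    [-0.0145,-0.0374,0],
    [-0.017,-0.0414,0]
  ],
  "angular": [
    [0,0,-0.033],
    [0,0,-0.067],
    [0,0,-0.1],
    [0,0,-0.133],
    [0,0,-0.167],
    [0,0,-0.2],
    [0,0,-0.23],
    [0,0,-0.26],
    [0,0,-0.29]
  ]
}}

```text
time_s: 11.5
ee_pos: [632.6, -180.4, 27.5]
eef_rot: [[0.02, -1.0, -0.005], [-1.0, -0.02, -0.004], [0.004, 0.005, -1.0]]
contact_force: [-8.8, -25.1, -2.0]
gripper_width: 87.5
grasp_force: 12.3
```

```bash
python3 - <<'E' 2>/dev/null
from plan import *
s=bot.get_state();print(s['ee_pos'].round(1),s['contact_force'].round(1),s['ft_torque'].round(1),np.arctan2(s['eef_rot'][1,0],s['eef_rot'][0,0])+np.pi)
E
```

```text
[ 632.6 -180.4   27.5] [ -8.8 -25.1  -2. ] [-8.4  3.2  1.7] 1.590674947585342
```

Call:
{"method": "carry_out", "body": {
  "fingers": [1,1,1,1,1,1,1,1,1,1,1,1],
  "slide": [
    [0.004,0,0],
    [0.01,0,0],
    [0.012,0,0],
    [0.012,0,-0.03],
    [0.012,0,-0.06],
    [0.012,0,-0.1],
    [0.012,0,-0.14],
    [0.03,0.03,-0.14],
    [0.045,0.06,-0.14],
    [0.06,0.09,-0.14],
    [0.08,0.12,-0.14],
    [0.1,0.15,-0.14]
  ],
  "angular": [
    [0,0,0],
    [0,0,0],
    [0,0,0],
    [0,0,0],
    [0,0,0],
    [0,0,0],
    [0,0,0],
    [0,0,0],
    [0,0,0],
    [0,0,0],
    [0,0,0],
    [0,0,0]
  ]
}}

```text
time_s: 12.5
ee_pos: [485.4, -278.9, 168.5]
eef_rot: [[0.018, -1.0, 0.001], [-1.0, -0.018, 0.0], [-0.0, -0.001, -1.0]]
contact_force: [0.5, -0.9, 1.2]
gripper_width: 87.5
grasp_force: 0.0
```

```bash
python3 - <<'E' 2>/dev/null
from plan import *
go(482,-280,168,-np.pi/2)
cv2.imwrite('pics/t7.png',bot.capture('top')[:,:,::-1]);cv2.imwrite('pics/s7.png',bot.capture('scene')[:,:,::-1]);
c=bot.calibration('wrist');np.save('w7.npy',c,allow_pickle=True);cv2.imwrite('pics/w7.png',bot.capture('wrist')[:,:,::-1]);
radio('pics/t7.png')
E
```

```text
t 12.5 pos [ 485.4 -278.9  168.5] yaw -1.553 q6 0.19 F [ 0.5 -0.9  1.2] | slide [0.001  0.0034 0.0005] turn 0.018
area 555 poly [[329, 176], [320, 222], [314, 222], [312, 177]]
```

Call:
{"method": "carry_out", "body": {
  "fingers": [0,0,0,0,0,0,0,0,0,0,0,0],
  "slide": [
    [-0.04,0.01,-0.01],
    [-0.08,0.02,-0.02],
    [-0.12,0.03,-0.03],
    [-0.16,0.035,-0.04],
    [-0.2,0.04,-0.05],
    [-0.24,0.045,-0.06],
    [-0.28,0.05,-0.07],
    [-0.32,0.055,-0.07],
    [-0.36,0.06,-0.07],
    [-0.4,0.065,-0.07],
    [-0.44,0.07,-0.07],
    [-0.48,0.08,-0.07]
  ],
  "angular": [
    [0,0,0],
    [0,0,0],
    [0,0,0],
    [0,0,0],
    [0,0,0],
    [0,0,0],
    [0,0,0],
    [0,0,0],
    [0,0,0],
    [0,0,0],
    [0,0,0],
    [0,0,0]
  ]
}}

```text
time_s: 13.65
ee_pos: [398.1, 203.1, 238.8]
eef_rot: [[0.018, -1.0, 0.001], [-1.0, -0.018, 0.001], [-0.001, -0.001, -1.0]]
contact_force: [1.4, 0.8, 1.1]
gripper_width: 12.8
grasp_force: 0.0
```

```bash
python3 - <<'E' 2>/dev/null
from plan import *
go(620,-190,28,-np.pi/2)
cv2.imwrite('pics/t8.png',bot.capture('top')[:,:,::-1]);cv2.imwrite('pics/s8.png',bot.capture('scene')[:,:,::-1]);
radio('pics/t8.png')
a=cv2.imread('pics/t8.png')[150:300,265:415];b=cv2.imread('pics/s8.png')[180:300,210:330]
cv2.imwrite('pics/c8.png',np.hstack([cv2.resize(a,(450,450),interpolation=cv2.INTER_CUBIC),cv2.resize(b,(350,450))]))
E
```

```text
t 13.65 pos [398.1 203.1 238.8] yaw -1.553 q6 -0.9 F [1.4 0.8 1.1] | slide [ 0.3974 -0.2145  0.2105] turn 0.018
area 3112 poly [[375, 229], [314, 230], [313, 177], [372, 169]]
```

```bash
cat >> plan.py <<'E'
def sides(fn):
    l=radio(fn)
    def fit(px,name):
        w=ray('top',px,62)[:,:2].astype(np.float32)
        vx,vy,x0,y0=cv2.fitLine(w,cv2.DIST_HUBER,0,.5,.01).ravel();a=np.degrees(np.arctan(vy/vx) if abs(vx)>abs(vy) else -np.arctan(vx/vy))
        m=w.mean(0);print(name,'mid',m.round(1),'ang',a.round(2));return m
    vs,us=np.nonzero(l);v0,v1,u0,u1=vs.min(),vs.max(),us.min(),us.max()
    R=range(v0+14,v1-6);U=range(u0+10,u1-8)
    L=fit([(np.nonzero(l[v])[0][0]-.5,v) for v in R],'left')
    r=fit([(np.nonzero(l[v])[0][-1]+.5,v) for v in R],'right')
    F=fit([(u,np.nonzero(l[:,u])[0][-1]+.5) for u in U],'front')
    b=fit([(u,np.nonzero(l[:,u])[0][0]-.5) for u in range(u0+22,u1-5)],'back')
    print('C',((F+b)/2)[0].round(1),((L+r)/2)[1].round(1),'w',(L-r)[1].round(1),'h',(b-F)[0].round(1))
E
python3 - <<'E' 2>/dev/null
from plan import *
sides('pics/t8.png')
im=cv2.imread('pics/t8.png')
# tower: dark cap
hsv=cv2.cvtColor(im,cv2.COLOR_BGR2HSV).astype(int)
for v in (185,190,195,200,205): print(v,hsv[v,268:322,2].tolist())
E
```

```text
area 3112 poly [[375, 229], [314, 230], [313, 177], [372, 169]]
left mid [614.6 -35.6] ang 1.99
right mid [ 615.6 -163.4] ang 2.07
front mid [ 561.6 -100.7] ang 2.18
back mid [ 682.5 -117.3] ang 1.88
C 622.0 -99.5 w 127.8 h 120.9
185 [136, 133, 109, 107, 136, 166, 164, 115, 47, 53, 53, 55, 55, 55, 56, 52, 50, 53, 53, 55, 56, 54, 56, 56, 52, 59, 53, 55, 59, 55, 55, 55, 57, 57, 55, 55, 58, 57, 59, 62, 58, 47, 65, 98, 164, 241, 237, 236, 236, 237, 236, 237, 237, 238]
190 [108, 123, 131, 118, 123, 196, 201, 184, 63, 49, 61, 54, 54, 51, 51, 55, 51, 57, 62, 85, 95, 103, 103, 105, 105, 108, 101, 107, 106, 103, 103, 86, 68, 58, 56, 61, 57, 61, 59, 61, 57, 51, 51, 95, 149, 240, 238, 236, 237, 236, 237, 237, 237, 236]
195 [118, 111, 106, 118, 127, 126, 127, 81, 42, 54, 56, 57, 55, 55, 56, 67, 92, 101, 100, 105, 102, 101, 107, 105, 107, 103, 108, 104, 102, 103, 108, 110, 101, 104, 100, 62, 60, 54, 60, 63, 65, 54, 58, 89, 137, 241, 237, 237, 236, 236, 237, 237, 236, 237]
200 [125, 102, 106, 108, 104, 129, 130, 94, 46, 51, 59, 56, 56, 58, 58, 64, 103, 99, 104, 104, 106, 104, 102, 104, 104, 102, 108, 101, 104, 97, 105, 106, 105, 102, 96, 64, 62, 61, 61, 65, 64, 60, 52, 82, 141, 242, 239, 236, 238, 237, 235, 237, 235, 210]
205 [115, 120, 106, 112, 126, 132, 129, 101, 51, 51, 56, 58, 56, 59, 58, 57, 57, 56, 67, 88, 100, 102, 106, 103, 106, 104, 104, 103, 105, 99, 103, 93, 74, 61, 57, 64, 57, 63, 60, 58, 62, 61, 48, 80, 121, 206, 239, 238, 236, 237, 236, 235, 235, 236]
```

View pics/c8.png

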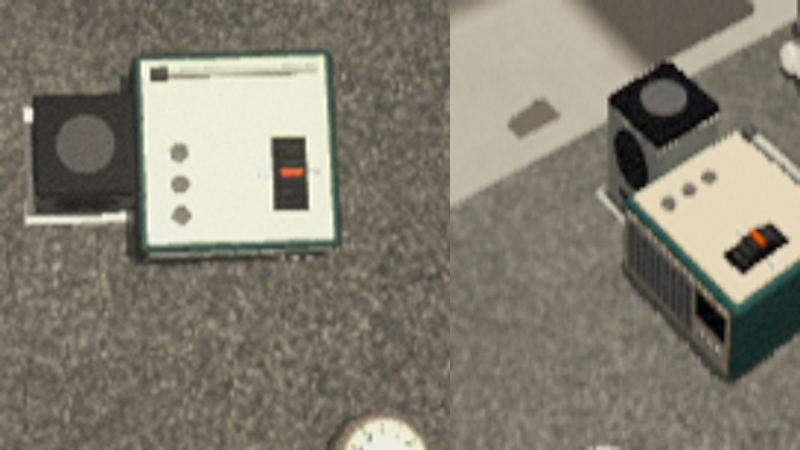

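The left crop shows the radio flat against the tower's right side. Its outline corners are about (133,55), (330,50), (338,243), (140,250), and the cap spans (35,95) to (38,195). The rib is in line with the pointers, and the speaker faces the robot.

```bash
python3 - <<'E' 2>/dev/null
from plan import *
q=lambda P:[(265+x/3,150+y/3) for x,y in P]
R=ray('top',q([(133,55),(330,50),(338,243),(140,250)]),62)[:,:2];print('R',R.round(0).tolist(),'C',R.mean(0).round(1))
# cap front/back rows, both with same fine detector at start & now: profile along columns
for fn in('pics/top0.png','pics/t8.png'):
    g=cv2.imread(fn).max(2).astype(int)
    for u in (282,296): print(fn,u,'v176..224',g[176:225,u].tolist())
g=cv2.imread('pics/t8.png').max(2).astype(int)
for u in (325,345,365): print(u,'163..173',g[163:174,u].tolist(),'226..238',g[226:239,u].tolist())
E
```

```text
R [[688.0, -28.0], [692.0, -166.0], [557.0, -169.0], [551.0, -33.0]] C [622.2 -98.9]
pics/top0.png 282 v176..224 [120, 130, 121, 121, 120, 82, 44, 50, 50, 46, 45, 43, 50, 49, 50, 48, 52, 48, 54, 52, 47, 52, 55, 56, 56, 53, 53, 51, 56, 53, 53, 57, 52, 49, 54, 56, 56, 56, 45, 46, 52, 61, 57, 62, 57, 104, 200, 227, 183]
pics/top0.png 296 v176..224 [105, 125, 125, 118, 122, 86, 43, 47, 51, 46, 49, 48, 72, 87, 97, 100, 96, 95, 91, 97, 95, 87, 91, 92, 96, 94, 96, 93, 95, 95, 94, 78, 56, 54, 58, 56, 52, 55, 44, 44, 46, 45, 40, 50, 64, 98, 95, 85, 84]
pics/t8.png 282 v176..224 [131, 136, 135, 136, 127, 91, 53, 50, 52, 56, 56, 53, 52, 57, 51, 60, 56, 56, 52, 56, 57, 56, 56, 56, 58, 53, 57, 57, 57, 58, 61, 59, 61, 55, 54, 65, 61, 60, 49, 52, 64, 65, 62, 65, 62, 118, 211, 239, 186]
pics/t8.png 296 v176..224 [116, 135, 135, 130, 134, 96, 54, 55, 53, 59, 54, 57, 75, 98, 106, 105, 102, 107, 106, 102, 105, 103, 105, 104, 104, 105, 104, 99, 106, 105, 105, 84, 65, 58, 62, 60, 60, 53, 50, 47, 45, 44, 39, 44, 64, 116, 209, 224, 177]
325 163..173 [113, 115, 107, 98, 89, 90, 130, 215, 237, 220, 206] 226..238 [237, 238, 237, 239, 224, 167, 101, 76, 135, 122, 64, 63, 95]
345 163..173 [105, 109, 113, 124, 98, 110, 205, 238, 237, 224, 215] 226..238 [236, 237, 238, 238, 195, 113, 82, 121, 114, 73, 66, 99, 122]
365 163..173 [126, 123, 120, 95, 90, 156, 223, 237, 228, 220, 200] 226..238 [236, 238, 238, 206, 133, 90, 83, 91, 73, 65, 74, 94, 107]
```

```bash
python3 - <<'E' 2>/dev/null
from plan import *
for fn in('pics/top0.png','pics/t8.png'):
    g=cv2.GaussianBlur(cv2.imread(fn).max(2).astype(np.float32),(1,1),0)
    def edge(prof,lo,sgn):
        d=np.clip(sgn*np.diff(prof),5,None)-5;return lo+.5+(d*np.arange(len(d))).sum()/d.sum()
    def ang(px,z):
        w=ray('top',px,z)[:,:2].astype(np.float32);vx,vy,_,_=cv2.fitLine(w,cv2.DIST_HUBER,0,.5,.01).ravel()
        return round(float(np.arctan(vy/vx) if abs(vx)>abs(vy) else -np.arctan(vx/vy)),3),w.mean(0).round(1)
    print(fn,'capback',ang([(u,edge(g[178:186,u],178,-1)) for u in range(279,306)],88),
     'rimfront',ang([(u,edge(g[216:224,u],216,1)) for u in range(277,294)],0),
     'capleft',ang([(edge(g[v,272:280],272,-1),v) for v in range(184,212)],88),
     'capdisc',ray('top',(293,197.7),88).round(1))
E
```

```text
pics/top0.png capback (0.031, array([655.8,   8.3], dtype=float32)) rimfront (0.025, array([583.6,  21.7], dtype=float32)) capleft (0.012, array([621.1,  42.1], dtype=float32)) capdisc [[621.    6.1  88. ]]
pics/t8.png capback (0.036, array([655.8,   8.3], dtype=float32)) rimfront (0.023, array([583.7,  21.7], dtype=float32)) capleft (0.014, array([621.1,  42.1], dtype=float32)) capdisc [[621.    6.1  88. ]]
```

```bash
python3 -c "
from rig import bot
print(bot.sign_off())"
```

```text
the job is handed in; nothing more can be done
None
```

I handed the job in at about 14 s. By the last camera measurements the radio is flat on the tower's charging contacts, with about 0 mm gap and the contacts within about 2 mm. It is square to about 0.015 rad, with the speaker facing the robot and the orange rib at the white pointers. The sign-off returned no verdict.

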